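# Move the funnel on and stopper the amber jar

## Robot

A 7-joint arm with a two-finger parallel gripper is mounted at the origin on the work surface. World frame = base frame: x ahead of the robot, y to its left, z up, the work surface at z = 0. Lengths are in m, angles in rad, forces in N, time in s.
With the tool pointing down it reaches from about 0.4 to 0.9 m from the base axis. Payload 5.6 kg.
Tool frame: the origin (TCP) lies midway between the tips of the shut fingers; the grasp point (between the pads) lies 19 mm behind it; z points along the fingers, y is the line along which they close (so a half turn about z gives the same grasp; the last joint's range is limited). The gripper opens to 92 mm and grips with 3 to 60 N. Pads are 20 mm wide; open, the fingers measure 128 mm over their backs; the gripper's body (75 mm by 189 mm) begins 69 mm behind the grasp point.
Start: joints at [1.218, 0.468, -0.012, 1.603, 0.006, 1.071, -0.056], TCP at [0.198, -0.619, 0.215] pointing down, gripper open.
Joint ranges: [-2.53, 2.53], [-0.31, 2.02], [-1.57, 1.55], [0.28, 2.44], [-1.29, 4.43], [0.15, 1.84], [-2.92, 2.92]. Speed limits (rad/s): [2.57, 2.57, 3.14, 3.14, 3.14, 3.14, 3.14].

## Interface

Orientations are given as a 3x3 rotation matrix whose columns are the frame's x, y, z axes.
In Python, from station import env, effector, solver, viewer, workorder, search_frame, tip_of gives the robot as it stands. Calls block until the motion is done:
- env.reach(position, orientation): joint-space move of the TCP to a pose.
- env.movel(position, frame=None, rate=0.15): straight line of the TCP; frame=None keeps the orientation; rate is the mean speed in m/s.
- env.goto_joints(angles): joint-space move.
- effector.release() and effector.grasp(squeeze=None): open the fingers fully, or close them until they stop; squeeze is the grip in N (None keeps the last).
- env.pause(seconds).
- solver.inverse_kinematics(position, orientation): joint angles nearest the present ones, or None.
- env.sense(): the state.
- viewer.read_camera(name): name is "scene" or "top" or "wrist"; returns (picture, depth): 480x640x3 uint8, red, green, blue; 480x640 float32, m along the optical axis (not along the pixel's ray), 0 where there is no reading.
- viewer.camera_info(name): a dict with "intrinsics" (3x3 intrinsics, pixels), "eye" and "rotation" of the camera in the world; the wrist camera has in their place "T_tool_cam" (4x4, takes a point from camera to tool coordinates, whose origin is the TCP and whose axes are the flange's). Camera axes: x right, y up, looking along -z (the intrinsics and any distortion apply to the point x, -y, -z); pixel columns grow to the right and rows downward; lengths in m; the calibration is good to about 2 mm. A picture is of the moment at which its call begins: read the wrist's pose just before it. camera_info takes no time and is no camera call.
A pose or a line that the arm cannot do raises env.PlanningError and nothing moves.
- workorder.finish_job(): hands the job in; it is judged then, once.
Trained networks look in the newest picture that a camera, given by its name, has taken for a name from the list of things; names that differ only in an ending like _2 or _b are one class to them, and where a whole thing is asked for, a point or a joint stands for the part that bears it (a point fixed in the world has none). Each returns a list of dicts, best first, with "score" (0 to 1); they miss things now and then, are a little off and sometimes report something else, mostly with a low value. They report only what shows in the picture. A call takes as long as a camera call. They do not tell look-alikes from the thing itself.
- search_frame(camera, name): "at" ([x, y, z] in m, in world coordinates, good to about 4 mm: the middle of the surface that is visible of it).
- tip_of(camera, name): "at" ([x, y, z] in m, in world coordinates, good to about 4 mm: a listed point, or the origin of a listed thing).
The state is a dict: "t": time; "joint_positions": joint angles; "joint_velocities": joint speeds; "tau": joint torques, N m; "ee_pos": TCP position; "tcp_rot": TCP orientation; "wrist_force": force on the tool from outside, world axes, zero at the start; "moment": the same for the moment, N m; "gripper_width": finger opening in m; "grasp_force": force on a finger pad.
Only numpy, scipy, OpenCV 4.12 (cv2) and the standard library are available. Lean on these libraries where they do the work, as an engineer would, in place of code of your own. Each camera call takes 0.05 s, during which the arm holds its last target. There are 200 camera calls.

## Task

I am done with the amber jar: lift the white funnel out of it and set it squarely in the neck of the empty clear glass jar, then close the amber jar with its amber stopper, which stands in the white dish, pushed fully home so that its collar lies on the lip. Set both in gently without dropping them, let go, leave the two jars standing upright where they are, and do not disturb the brush or the tweezers.

Things in the scene. Friction and masses are not known exactly. Their poses are not given: they have to be found in the camera images.
- amber_jar: brown amber glass jar, loose, upright, 130 mm high: body 76 mm diameter, neck from 91 mm up, round lip 58 mm. Open mouth: bore 46 mm at the lip, tapering to 42 mm at 37 mm down. Origin: centre of its underside, z up its axis; lip's top at z = 130 mm. About 0.4 kg. At the start the funnel sits in it.
- clear_jar: colourless clear glass jar, loose, upright, 130 mm high: body 76 mm diameter, neck from 91 mm up, round lip 58 mm. Open mouth: bore 46 mm at the lip, tapering to 42 mm at 37 mm down. Origin: centre of its underside, z up its axis; lip's top at z = 130 mm. About 0.35 kg. Open at the start.
- funnel: white plastic funnel, 50 g, 79 mm high: stem 40 mm long (28 mm wide at the tip, 34 at its top), cone widening to 60 mm, then upright rim band, outside 60 mm, 59 to 79 mm above the tip; grip across it. Wall 2.5 mm. Origin: centre of the stem's tip, z up to the rim. Seated, the cone rests on the jar's mouth: origin 82 mm above the jar's underside, rim top 31 mm above the lip.
- stopper: amber glass stopper, 0.12 kg, 78 mm high, upright in the dish: tapered plug 36 mm long (38 mm wide at the bottom, 43 at the top), collar 56 mm wide from 36 to 42 mm, short stem 28 mm wide, round knob 36 mm wide from 48 to 78 mm. Origin: centre of the plug's lower end, z up to the knob. Fully home, the collar rests on the lip: origin 94 mm above the jar's underside.
- dish: shallow round white porcelain dish, fixed to the bench, 94 mm diameter at the rim, 16 mm high, with a flat inner floor 5 mm above its underside. Origin: centre of its underside.
- brush: flat bench brush, loose, wooden handle, steel ferrule, pale bristles; 150 mm long, 36 mm wide, 14 mm high, lying. Origin: on its underside where the handle (towards -x of its frame) meets the ferrule. Bystander.
- bur_stand: dark wooden block 60 x 80 x 28 mm with twelve steel burs standing in it, 48 mm high in all, fixed to the bench. Origin: centre of its underside. Bystander.
- tweezers: dark steel tweezers, loose, 137 mm long, 12 mm wide, 7 mm high, lying along x of their frame. Origin: near their middle, on the underside. Bystander.
Things that resemble listed ones, but are neither listed nor needed, are in the scene too. What is shaped like the stopper but blue is not meant. Leave any red look-alike of the amber_jar alone.

How it is judged:
By the outcome, as a careful person would: the job done as asked, in the order asked, and still so for the second after the job is handed in, with the robot touching nothing.
It also fails if it takes over 72 s, if anything falls off the work surface, if the arm or the gripper's body presses on something with over 40 N, if the wrist force passes 120 N, or if a joint passes its speed limit or range.

## Working session

There is one attempt and no reset: what is moved stays moved. The work goes in short steps, each a Python script; the robot and the scene stay as the last script left them, time stands still between calls to the robot, and variables do not carry over. Pictures are saved under pics/ and viewed, at most 10 in all, crops included, and the job is handed in when it is done.

```bash
ls; mkdir -p pics
cat > h.py <<'E'
import numpy as np, cv2
from station import env, effector, solver, viewer, workorder, search_frame, tip_of
def save(cam,fn):
    p,d=viewer.read_camera(cam); cv2.imwrite('pics/'+fn,p[:,:,::-1]); np.save('pics/'+fn+'.npy',d); return p,d
def campose(cam):
    i=viewer.camera_info(cam)
    if 'eye' in i: return np.array(i['intrinsics']),np.array(i['rotation']),np.array(i['eye'])
    s=env.sense();T=np.array(i['T_tool_cam']);R=np.array(s['tcp_rot'])
    return np.array(i['intrinsics']),R@T[:3,:3],R@T[:3,3]+np.array(s['ee_pos'])
def pix(cam,P):
    K,R,e=campose(cam);c=R.T@(np.array(P)-e);q=K@np.array([c[0],-c[1],-c[2]]);return q[:2]/q[2]
def ray(cam,u,v):
    K,R,e=campose(cam);d=np.linalg.inv(K)@np.array([u,v,1.]);return e,R@np.array([d[0],-d[1],-d[2]])
E
python3 - <<'E'
from h import *
np.set_printoptions(precision=4,suppress=True)
for c in ('scene','top'):
    i=viewer.camera_info(c);print(c,i)
    save(c,c+'1.png')
    for n in ('amber_jar','clear_jar','funnel','stopper','dish','brush','bur_stand','tweezers'):
        for f in (search_frame,tip_of):
            for r in f(c,n):
                print(c,n,f.__name__,np.round(r['at'],4),round(r['score'],2),pix(c,r['at']).round())
print(viewer.camera_info('wrist'));print(env.sense())
E
```

```text
pics
scene {'intrinsics': array([[522.1074,   0.    , 313.5948],
       [  0.    , 522.1074, 232.9791],
       [  0.    ,   0.    ,   1.    ]]), 'eye': array([ 1.0759, -0.5889,  0.8669]), 'rotation': array([[ 0.7426, -0.4885,  0.4581],
       [ 0.6696,  0.5272, -0.5232],
       [ 0.0141,  0.6953,  0.7186]])}
scene amber_jar call [0.6817 0.243  0.0863] 0.93 [426. 194.]
scene amber_jar call [0.5798 0.1992 0.0745] 0.89 [378. 187.]
scene amber_jar call [ 0.7723 -0.0663  0.0041] 0.66 [370. 322.]
scene amber_jar call [0.6713 0.2671 0.0045] 0.74 [422. 212.]
scene amber_jar call [0.5652 0.226  0.0005] 0.58 [376. 202.]
scene clear_jar call [ 0.6234 -0.2222  0.083 ] 0.93 [259. 304.]
scene clear_jar call [0.5708 0.0283 0.0071] 0.71 [325. 244.]
scene clear_jar call [ 0.6093 -0.2089 -0.0013] 0.88 [261. 321.]
scene funnel call [0.5608 0.2348 0.1479] 0.88 [384. 151.]
scene funnel call [0.563  0.2307 0.0803] 0.81 [380. 175.]
scene stopper call [ 0.4454 -0.0253  0.0423] 0.97 [268. 219.]
scene stopper call [0.5762 0.03   0.0459] 0.72 [328. 233.]
scene stopper call [0.5628 0.0431 0.0059] 0.77 [327. 239
[... 2377 characters left out ...]

       [-0.0001,  0.2335, -0.9724, -0.17  ],
       [ 0.    ,  0.    ,  0.    ,  1.    ]])}
{'t': 1.7, 'joint_positions': array([ 1.218 ,  0.4675, -0.0116,  1.6027,  0.006 ,  1.0714, -0.0563]), 'joint_velocities': array([ 0.0012,  0.0004, -0.0002, -0.0002,  0.0006,  0.002 ,  0.0002]), 'tau': array([ -0.0003, -52.0408,  -0.0127, -24.4052,  -0.0567,   0.0114,
         0.    ]), 'ee_pos': array([ 0.1981, -0.6191,  0.2146]), 'tcp_rot': array([[ 0.9524,  0.3047, -0.    ],
       [ 0.3047, -0.9524, -0.    ],
       [-0.    ,  0.    , -1.    ]]), 'wrist_force': array([-0.7866,  0.1328, -0.0851]), 'moment': array([ 0.001 , -0.0079,  0.0579]), 'grasp_force': 0.0, 'gripper_width': 0.0920084606004941}
```

Run:
```python
import cv2
a=cv2.imread('pics/scene1.png');
c=cv2.resize(a[110:360,100:470],None,fx=2.1,fy=2.1,interpolation=cv2.INTER_CUBIC);cv2.imwrite('pics/scene1c.png',c);print(c.shape)
```

```text
(525, 777, 3)
```

View pics/scene1c.png

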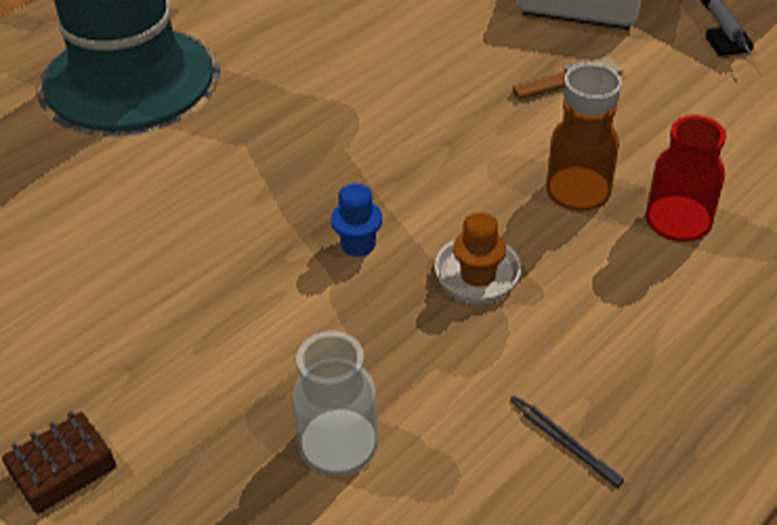

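View pics/top1.png

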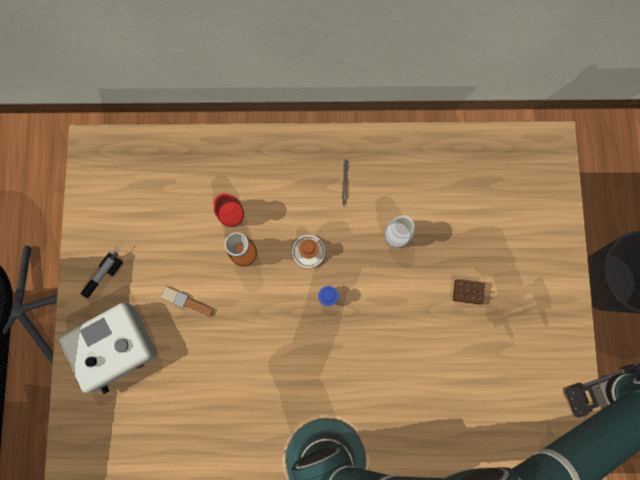

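The scene shows the amber jar with the funnel at full-picture (382,150), with the red look-alike jar at (427,190), not meant. The amber stopper is in the white dish at (328,230), with the blue look-alike at (269,219), not meant. The clear jar is at (259,304). The enlarged crop confirms these by colour, by the funnel and by the dish. Next come close wrist views, two per target.

```bash
cat > look.py <<'E'
from h import *
import pickle
R=np.diag([1.,-1,-1]); out={}
T={'clear':(0.608,-0.208),'stop':(0.562,0.042),'amber':(0.5625,0.229)}
for k,(x,y) in T.items():
    for j,dy in enumerate((-0.03,0.03)):
        p=[x,y+dy,0.29]
        if j==0: env.reach(p,R)
        else: env.movel(p,rate=0.2)
        env.pause(0.15)
        cp=campose('wrist'); img,d=save('wrist',f'{k}{j}.png')
        out[k+str(j)]=(cp,img,d)
        for n in {'clear':['clear_jar'],'stop':['stopper','dish'],'amber':['funnel','amber_jar']}[k]:
            for r in tip_of('wrist',n): print(k,j,n,np.round(r['at'],4),round(r['score'],2),pix('wrist',r['at']).round())
pickle.dump(out,open('views.pkl','wb'))
print(env.sense()['t'],env.sense()['ee_pos'],env.sense()['joint_positions'])
E
python3 look.py; python3 -c "
import cv2,numpy as np
cv2.imwrite('pics/m.png',np.hstack([cv2.resize(np.vstack([cv2.imread(f'pics/{k}{j}.png') for j in (0,1)]),(266,400)) for k in ('clear','stop','amber')]))"
```

```text
clear 0 clear_jar [ 0.6103 -0.2058  0.0025] 0.61 [300. 208.]
clear 1 clear_jar [ 6.095e-01 -2.055e-01  3.000e-04] 0.6 [342. 209.]
stop 0 stopper [0.5643 0.0437 0.006 ] 0.86 [299. 209.]
stop 0 stopper [ 0.4338 -0.0062  0.0017] 0.59 [335. 297.]
stop 1 stopper [0.5621 0.0416 0.005 ] 0.81 [345. 211.]
stop 1 stopper [ 0.4352 -0.0089  0.0018] 0.78 [378. 296.]
stop 1 dish [ 0.6105 -0.2087  0.0021] 0.31 [531. 175.]
amber 0 funnel [0.5583 0.2216 0.0788] 0.86 [303. 224.]
amber 0 funnel [ 0.7638 -0.0642  0.0023] 0.66 [534.  49.]
amber 0 amber_jar [ 0.6752  0.2696 -0.0031] 0.87 [269. 125.]
amber 0 amber_jar [0.5614 0.2268 0.0025] 0.71 [302. 211.]
amber 1 funnel [0.5563 0.2234 0.0811] 0.67 [353. 226.]
amber 1 amber_jar [ 6.722e-01  2.683e-01 -1.000e-04] 0.87 [315. 127.]
amber 1 amber_jar [ 0.5624  0.2269 -0.0006] 0.55 [346. 210.]
amber 1 amber_jar [ 7.643e-01 -6.300e-02  7.000e-04] 0.36 [581.  49.]
8.1583 [0.56284805 0.25787595 0.29010401] [-0.18766343  0.38730442 -0.39450105  1.57700171  0.1563864   1.20852608
 -2.18388163]
```

View pics/m.png

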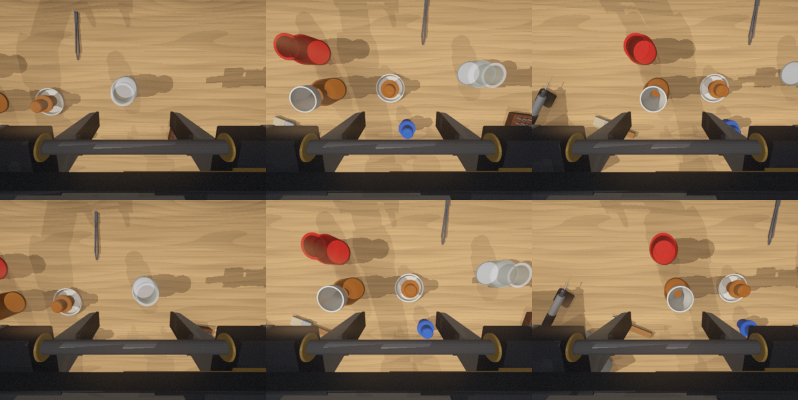

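The montage shows the funnel in the amber jar, the amber stopper in the dish and the clear jar, each near (300,220) of its picture. The red and blue look-alikes are plainly apart. Next I fit circles to the depth points.

```bash
cat > cloud.py <<'E'
import numpy as np
from scipy.optimize import least_squares
def cloud(cp,d):
    K,R,e=cp; v,u=np.mgrid[:d.shape[0],:d.shape[1]]
    c=np.stack([(u-K[0,2])/K[0,0]*d,-(v-K[1,2])/K[1,1]*d,-d],-1)
    P=c@R.T+e; P[d<=0]=np.nan; return P
def sel(P,xy,r,z0,z1):
    m=(np.hypot(P[...,0]-xy[0],P[...,1]-xy[1])<r)&(P[...,2]>z0)&(P[...,2]<z1); return P[m],m
def circ(p,fixed=None):
    if fixed: f=lambda q:np.hypot(p[:,0]-q[0],p[:,1]-q[1])-fixed; q0=p[:,:2].mean(0)
    else: f=lambda q:np.hypot(p[:,0]-q[0],p[:,1]-q[1])-q[2]; q0=[*p[:,:2].mean(0),.025]
    s=least_squares(f,q0,loss='soft_l1',f_scale=.001); return s.x, np.sqrt(np.mean(s.fun**2))
E
python3 - <<'E'
import pickle
from cloud import *
np.set_printoptions(precision=4,suppress=True)
V=pickle.load(open('views.pkl','rb'))
for k,xy in (('clear',(.608,-.207)),('stop',(.562,.042)),('amber',(.56,.226))):
  for j in '01':
    cp,img,d=V[k+j]; P=cloud(cp,d)
    p,m=sel(P,xy,.05,.01,.3); print(k,j,len(p),'zhist',np.histogram(p[:,2],bins=np.arange(0,.18,.01))[0])
    t,_=sel(P,xy,.05,*{'clear':(.125,.14),'stop':(.07,.1),'amber':(.153,.18)}[k])
    if len(t)>20: print('  top',len(t),np.median(t[:,2]),t.mean(0),(t.min(0)+t.max(0))/2,np.ptp(t,axis=0),circ(t))
    if k=='stop':
        t,_=sel(P,xy,.04,.04,.055); print('  collar',t.mean(0),(t.min(0)+t.max(0))/2,np.ptp(t,axis=0))
E
```

```text
clear 0 3165 zhist [  0  88  77  53  22  35  27 146 750 178 155 166 731 420   0   0   0]
  top 1058 0.12978918873480425 [ 0.6089 -0.2095  0.1296] [ 0.6089 -0.2097  0.1286] [0.0576 0.0578 0.0071] (array([ 0.6094, -0.21  ,  0.0259]), np.float64(0.001895863444218173))
clear 1 3152 zhist [  0  86  77  57  25  28  35 140 741 187 163 165 727 411   0   0   0]
  top 1042 0.12980700916153995 [ 0.6092 -0.2101  0.1296] [ 0.6092 -0.2096  0.1285] [0.0574 0.0569 0.007 ] (array([ 0.6094, -0.2095,  0.0259]), np.float64(0.001874244078202695))
stop 0 2750 zhist [  0 877   0   0 739  12  25  55 724   0   0   0   0   0   0   0   0]
  top 779 0.0826015765066091 [0.5656 0.0411 0.0822] [0.5648 0.0412 0.0781] [0.0353 0.0349 0.0154] (array([0.5656, 0.0411, 0.0128]), np.float64(0.004323491317142692))
  collar [0.57   0.0392 0.0468] [0.5645 0.0414 0.0477] [0.0546 0.0552 0.0131]
stop 1 2759 zhist [  0 879   0   0 746  15  28  53 726   0   0   0   0   0   0   0   0]
  top 779 0.08254546679537444 [0.5656 0.0423 0.0821] [0.5647 0.0421 0.0778] [0.0358 0.0348 0.0154] (array([0.5656, 0.0423, 0.0127]), np.float64(0.004310039424805302))
  collar [0.57   0.0439 0.0468] [0.5645 0.0415 0.0479] [0.056  0.0539 0.0139]
amber 0 4592 zhist [  0  24  27  26  33  31  36 146 756 175 118  99 725 955 292 633 195]
  top 728 0.15944115240427295 [0.5579 0.2277 0.1588] [0.5594 0.2271 0.1574] [0.06   0.0592 0.0087] (array([0.5598, 0.2266, 0.0285]), np.float64(0.0008462631641610693))
amber 1 4597 zhist [  0  31  20  31  32  29  37 150 771 166 117 103 716 976 308 594 207]
  top 708 0.15947255419202505 [0.5582 0.2256 0.1588] [0.5596 0.2266 0.1575] [0.06   0.0587 0.0089] (array([0.56  , 0.227 , 0.0285]), np.float64(0.0008252922687167376))
```

```bash
cat >> h.py <<'E'
def lower(z_start_xy,z_to,stop,step=0.001,rate=0.03):
    """step down until upward force rises by stop N or z_to reached"""
    env.pause(0.2); f0=env.sense()['wrist_force'][2]; z=env.sense()['ee_pos'][2]
    while z>z_to:
        z=max(z-step,z_to); env.movel([*z_start_xy,z],rate=rate)
        f=env.sense()['wrist_force'][2]-f0
        if f>stop: break
    print('lowered to',round(z,4),'df',round(f,2),'ee',env.sense()['ee_pos'].round(4)); return z
def st(l):
    s=env.sense();print(l,'t',round(s['t'],2),'ee',s['ee_pos'].round(4),'w',round(s['gripper_width'],4),'g',round(s['grasp_force'],1),'F',s['wrist_force'].round(2),'M',s['moment'].round(3))
E
python3 - <<'E'
from h import *
R=np.diag([1.,-1,-1]);x,y=.5597,.2268
env.reach([x,y,.24],R); env.movel([x,y,.136],rate=.08); st('pre')
effector.grasp(squeeze=12); st('grip')
env.movel([x,y,.15],rate=.03); st('lift')
env.movel([x,y,.245],rate=.12); st('up')
env.movel([.6093,-.2097,.245],rate=.2); env.pause(.2); st('over')
save('scene','s2.png'); save('wrist','w2.png')
print(pix('scene',[.6093,-.2097,.2]))
import cv2
a=cv2.imread('pics/s2.png')[180:400,130:430]; b=cv2.imread('pics/w2.png')[100:400,100:540]
h=380; cv2.imwrite('pics/m2.png',np.hstack([cv2.resize(a,(380,280)),cv2.resize(b,(410,280))]))
E
```

```text
pre t 9.96 ee [0.5601 0.227  0.1366] w 0.092 g 0.0 F [0.3  0.26 0.42] M [0.042 0.047 0.011]
grip t 10.54 ee [0.5597 0.2268 0.1361] w 0.0602 g 12.0 F [ 0.56 -0.42  0.73] M [0.025 0.086 0.012]
lift t 11.16 ee [0.5597 0.2268 0.1501] w 0.0597 g 12.0 F [ 0.76  0.15 -0.73] M [0.05  0.013 0.026]
up t 12.1 ee [0.5592 0.2265 0.2442] w 0.0601 g 12.0 F [-0.52  0.26 -1.23] M [-0.031  0.045 -0.057]
over t 14.65 ee [ 0.6094 -0.2092  0.2451] w 0.0601 g 12.0 F [ 0.37 -0.13 -0.99] M [-0.016  0.01   0.011]
[253.86148298 253.94504754]
```

View pics/m2.png

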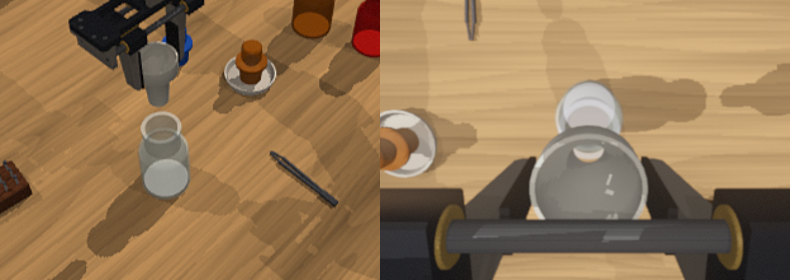

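The funnel hangs upright in the fingers, above the clear jar's mouth: scene crop (158,70) over (162,125). Now I lower it with force watch and let go.

Run:
```python
from h import *
from cloud import *
np.set_printoptions(precision=4,suppress=True)
cp=campose('wrist');d=np.load('pics/w2.png.npy');P=cloud(cp,d)
t,_=sel(P,(.6093,-.2097),.045,.262,.28)
A=np.c_[t[:,:2]-[.6093,-.2097],np.ones(len(t))];print('rim',len(t),circ(t),np.linalg.lstsq(A,t[:,2],rcond=None)[0])
xy=(.6093,-.2097)
env.movel([*xy,.150],rate=.1); st('near')
lower(xy,.130,2.5); st('down')
effector.release(); st('rel')
env.movel([*xy,.245],rate=.1); 
env.pause(.15); cp=campose('wrist'); _,d=save('wrist','w3.png');P=cloud(cp,d)
t,_=sel(P,xy,.045,.153,.18); A=np.c_[t[:,:2]-xy,np.ones(len(t))]
print('rim',len(t),circ(t),np.median(t[:,2]),np.linalg.lstsq(A,t[:,2],rcond=None)[0])
l,_=sel(P,xy,.036,.122,.134); print('lip',len(l),l.min(0),l.max(0))
# amber mouth and stopper once more
k=(.5615,.227); env.reach([k[0]-.01,.20,.27],np.diag([1.,-1,-1])); env.pause(.15)
cp=campose('wrist');_,d=save('wrist','w4.png');P=cloud(cp,d)
t,_=sel(P,k,.045,.126,.138);print('amber lip',len(t),np.median(t[:,2]),(t.min(0)+t.max(0))/2,np.ptp(t,axis=0),circ(t))
st('end'); save('scene','s3.png')
import cv2
a=cv2.imread('pics/s3.png')[130:380,150:450]; b=cv2.imread('pics/w4.png')[60:360,100:540]
cv2.imwrite('pics/m3.png',np.hstack([cv2.resize(a,(390,325)),cv2.resize(b,(405,276))[:, :] if 0 else cv2.resize(b,(405,325))]))
```

```text
rim 3328 (array([ 0.6093, -0.2094,  0.0296]), np.float64(0.004683812935321758)) [-0.0202  0.0004  0.2696]
near t 15.85 ee [ 0.6099 -0.2098  0.1508] w 0.0597 g 12.0 F [ 0.33  0.65 -0.59] M [ 0.056 -0.044  0.088]
lowered to 0.1357 df 2.76 ee [ 0.6094 -0.2098  0.1361]
down t 19.8 ee [ 0.6094 -0.2098  0.1361] w 0.0597 g 12.0 F [-0.56 -0.36  2.96] M [-0.013  0.238 -0.019]
rel t 20.43 ee [ 0.6093 -0.2097  0.1356] w 0.0919 g 0.0 F [-0.81 -0.15  0.44] M [ 0.057  0.016 -0.007]
rim 986 (array([ 0.6094, -0.2097,  0.0285]), np.float64(0.0008260716341131631)) 0.15948175799526942 [ 0.0221 -0.0016  0.1588]
lip 1407 [ 0.5847 -0.2332  0.122 ] [ 0.6378 -0.1856  0.134 ]
amber lip 1166 0.1298345840800166 [0.5595 0.2267 0.129 ] [0.0578 0.0571 0.0059] (array([0.5597, 0.2266, 0.0259]), np.float64(0.0018575610459076585))
end t 23.61 ee [0.552  0.1988 0.2698] w 0.0918 g 0.0 F [ 0.54 -0.08  0.07] M [ 0.04   0.024 -0.056]
```

View pics/m3.png

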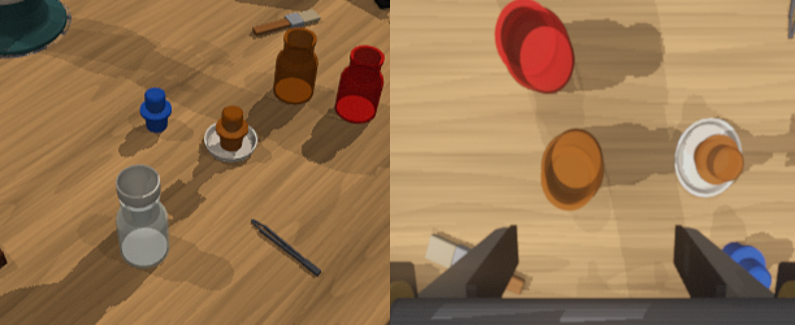

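Funnel's rim sits at 159.5 mm, the same as in the amber jar, and level. It shows seated in the clear jar at left crop (139,185). The amber jar is open and still in place at (295,65). Now the stopper.

Run:
```python
from h import *
from cloud import *
np.set_printoptions(precision=4,suppress=True)
R=np.diag([1.,-1,-1]);x,y=.5648,.0416
env.reach([x,y,.16],R); env.movel([x,y,.051],rate=.08); st('pre')
effector.grasp(squeeze=25); st('grip')
env.movel([x,y,.07],rate=.04); st('lift')
env.movel([x,y,.235],rate=.12); env.pause(.15)
cp=campose('wrist');_,d=save('wrist','w5.png');P=cloud(cp,d)
t,_=sel(P,(x,y),.04,.222,.236);print('collar',len(t),np.median(t[:,2]),(t.min(0)+t.max(0))/2,np.ptp(t,axis=0))
t,_=sel(P,(x,y),.03,.255,.275);print('knob',len(t),np.median(t[:,2]),(t.min(0)+t.max(0))/2,np.ptp(t,axis=0))
k=(.5596,.2267)
env.movel([*k,.235],rate=.2); env.movel([*k,.195],rate=.1)
lower(k,.165,6,step=.003,rate=.05); st('mid')
```

```text
pre t 25.96 ee [0.5652 0.0416 0.0515] w 0.0924 g 0.0 F [ 0.12  0.12 -0.19] M [0.037 0.027 0.002]
grip t 26.84 ee [0.5648 0.0416 0.051 ] w 0.0355 g 25.0 F [-0.01  0.67 -1.07] M [ 0.058  0.027 -0.037]
lift t 27.47 ee [0.5648 0.0415 0.0702] w 0.0356 g 25.0 F [-0.43  0.4  -1.02] M [0.054 0.005 0.024]
collar 2247 0.2301454662813553 [0.5797 0.0415 0.2297] [0.0256 0.0542 0.0124]
knob 5571 0.265951746677213 [0.5671 0.0416 0.265 ] [0.0309 0.0567 0.02  ]
lowered to 0.165 df 1.01 ee [0.5596 0.2267 0.165 ]
mid t 33.77 ee [0.5596 0.2267 0.165 ] w 0.0356 g 25.0 F [ 0.41  0.45 -0.49] M [ 0.084 -0.024 -0.03 ]
```

Run:
```python
from h import *
k=(.5598,.2267)
lower(k,.145,6,step=.002,rate=.05); st('a')
lower(k,.134,8,step=.001,rate=.05); st('b')
save('scene','s6.png')
```

```text
lowered to 0.145 df 0.53 ee [0.5599 0.2267 0.1451]
a t 36.72 ee [0.5599 0.2267 0.1451] w 0.0357 g 25.0 F [-0.42 -0.69 -0.26] M [ 0.019  0.058 -0.009]
lowered to 0.138 df 11.05 ee [0.5602 0.2269 0.1399]
b t 38.67 ee [0.5602 0.2269 0.1399] w 0.0357 g 25.0 F [-3.79 -1.19 10.56] M [-0.43   0.828 -0.01 ]
```

Run:
```python
from h import *
from cloud import *
np.set_printoptions(precision=4,suppress=True)
s=env.sense()['ee_pos']; k=(.5596,.2267)
env.movel([.5602,.2269,.1397],rate=.05); st('relieved')
effector.release(); st('rel')
env.movel([.5602,.2269,.26],rate=.1); env.movel([.55,.20,.28],rate=.15);env.pause(.15)
cp=campose('wrist');_,d=save('wrist','w7.png');P=cloud(cp,d)
t,_=sel(P,k,.024,.165,.18);A=np.c_[t[:,:2]-k,np.ones(len(t))];print('knob top',len(t),np.median(t[:,2]),t.mean(0),np.linalg.lstsq(A,t[:,2],rcond=None)[0])
t,_=sel(P,k,.034,.125,.145);print('collar',len(t),np.median(t[:,2]),(t.min(0)+t.max(0))/2,np.ptp(t,axis=0))
save('scene','s7.png');st('end')
import cv2
a=cv2.imread('pics/s7.png')[110:360,210:470]; b=cv2.imread('pics/w7.png')[60:360,100:540]
cv2.imwrite('pics/m7.png',np.hstack([cv2.resize(a,(390,375)),cv2.resize(b,(405,375))]))
```

```text
relieved t 38.97 ee [0.5605 0.227  0.1399] w 0.0355 g 25.0 F [ 0.13 -0.62  2.93] M [-0.     0.031  0.022]
rel t 39.9 ee [0.5602 0.2269 0.1397] w 0.0917 g 0.0 F [-0.15  0.63 -0.31] M [ 0.022 -0.016  0.016]
knob top 1367 0.1715859745617963 [0.5611 0.2268 0.1713] [-0.0164  0.0042  0.1714]
collar 1292 0.13574369629448063 [0.5595 0.2266 0.135 ] [0.0579 0.0566 0.0199]
end t 41.88 ee [0.5497 0.2006 0.2794] w 0.0919 g 0.0 F [-0.51  0.7  -0.06] M [ 0.08  -0.009  0.018]
```

View pics/m7.png

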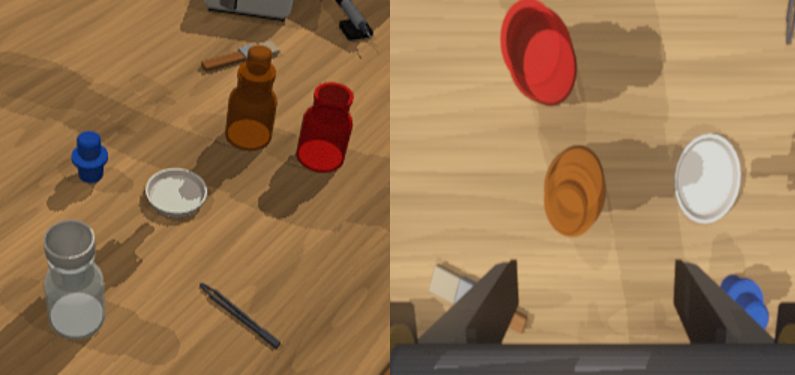

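The stopper is home: the knob top at 171.6 mm and the collar at 135.7 mm, against 172 and 136 expected. The picture shows it upright at left crop (258,62), with the funnel seated at (70,245) and the brush and tweezers untouched.

```bash
python3 -c "
from h import *
print(workorder.finish_job())"
```

```text
the job is handed in; nothing more can be done
None
```

The funnel is seated level in the clear jar, the amber jar is closed with its amber stopper fully home, and the job was handed in at about 42 s on the robot's clock.

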